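Lock the culture module deck with the T-key

TASK

Lock the deck of the culture module: lift the orange-handled T-key out of its cup, lower it, still in your grip, down the red-collared well until its square socket is fully home over the brass square stem at the bottom, and turn it clockwise (seen from above) so that the stem goes round about 60 degrees from its start. Then let go and leave the key standing in the well. Leave the grey-handled T-key standing in its own cup.

Things in the scene. Friction and masses are not known exactly. Their poses are not given: they have to be found in the camera images.
- tkey_grip (a point): Centre of the orange crossbar of the T-key to use; grip here from above. Bar 90 mm along x, 16 thick (y), 24 high (z up). Below its middle a 14 mm shank runs to a foot 52 mm wide, underside 165 mm below this point, with a square socket 29 mm across, 34 deep, open below, flats parallel to x and y. Stands upright in a white cup (rim 45 mm above bench), bar centre 171 mm above bench. 0.25-0.5 kg.
- stem_top (a point): Top centre of the brass stem in the red-collared well of the finned module (deck 100 mm above bench; white-collared well: not this). Axes x, y along its flats, turning with it. 24 mm square, 32 tall, top 14 mm tapering to 12 square. Well bore 64 mm, mouth 100 mm wide, 74 mm above this point. Key fully home: foot on well floor, crossbar centre 133 mm above this point; any quarter turn fits.
- latch_stem (a joint): Angle of the stem, rad, growing clockwise seen from above. At 0 its flats are square to the module's sides; it cannot turn further back. Starts at 0 to 0.12; hard stop at 1.4. Friction 0.08 N m; stays where left. The socket has about 14 degrees of play each way on the stem, so an aligned key turns about 14 degrees before the stem follows.
- spare_grip (a point): Centre of the grey crossbar of the other T-key, same size, with a plain round rubber foot, standing in a like white cup. Leave it alone.
Not all that is in view belongs to the job. Leave any blue or turquoise look-alike of the part that bears tkey_grip alone.

How it is judged:
On the way:
1. the orange key, held, is home over the stem before the stem has been turned (horizontal distance between tkey_grip and stem_top below 0.015 m and z of tkey_grip in the frame of stem_top below 0.143 m and contact force between tkey and the fingers above 0.5 N and value of joint latch_stem below 0.5 rad), for 0.1 s.
At the end, for the whole second after the job is handed in: The stem is turned clockwise past 0.7 rad (40 degrees) and at rest; the orange key stands upright (within 10 degrees) and released over the stem in the red-collared well, crossbar centre within 20 mm sideways of the stem and at most 10 mm above its fully home height (value of joint latch_stem above 0.7 rad and velocity of joint latch_stem below 0.1 rad/s and horizontal distance between tkey_grip and stem_top below 0.02 m and z of tkey_grip in the frame of stem_top below 0.143 m and angle between tkey_grip's own z axis and vertical below 0.17 rad); the robot touches nothing.
It fails at once if the grey-handled key is moved more than 30 mm or tipped (distance of spare_grip from where it was at the start of the episode above 0.03 m or angle between spare_grip's own z axis and vertical above 0.35 rad).
It also fails if it takes over 45 s, if anything falls off the work surface, if the arm or the gripper's body presses on something with over 40 N, if the wrist force passes 120 N, or if a joint passes its speed limit or range.

ROBOT

A 7-joint arm with a two-finger parallel gripper is mounted at the origin on the work surface. World frame = base frame: x ahead of the robot, y to its left, z up, the work surface at z = 0. Lengths are in m, angles in rad, forces in N, time in s.
With the tool pointing down it reaches from about 0.425 to 0.925 m from the base axis. Payload 6.8 kg.
Tool frame: the origin (TCP) lies midway between the tips of the shut fingers; the grasp point (between the pads) lies r.tcp_to_grasp behind it (r.tcp_to_grasp is the distance from the TCP to the grasp point, in m); x points along the fingers, y is the direction in which the jaws open and shut, and the axes are right-handed (so a half turn about x gives the same grasp; the last joint's range is limited). The gripper opens to 85 mm and grips with 20 to 120 N. Pads are 22 mm wide; open, the fingers measure 114 mm over their backs; the gripper's body (76 mm by 85 mm) begins 54 mm behind the grasp point. The pads swing forward as they close: fully open they stand 13 mm farther back than shut.
Start: joints at [-1.416, 0.477, 0.022, 1.555, -0.011, 1.109, -0.083], TCP at [0.175, 0.652, 0.231] pointing down, gripper open.
Joint ranges: [-2.96, 2.96], [-0.34, 2.1], [-1.41, 1.46], [0.24, 2.44], [-1.37, 4.51], [0.17, 1.92], [-2.96, 2.96]. Speed limits (rad/s): [2.39, 2.39, 3.14, 3.14, 3.14, 3.14, 3.14].

INTERFACE

Orientations are given as a rotation vector (axis times angle).
In Python, from bench import r, grab_frame, search_frame, cut_out, pinpoint gives the robot as it stands. The module is installed in compiled form; this text tells all that it offers.
- The arm moves only by the tool apply_moves, never from a script. Its argument "commands" is a list of rows, each a list of 7 numbers: the finger opening in mm, from 0 to 85.4, then the shift along the tool's x, y, z in mm, then the turn, a rotation vector about the tool's x, y, z in rad. A call has 1 to 20 rows; each row is the pose to reach, as a shift and turn from the pose commanded when the call began, along the tool's axes at that moment; what a row does not reach only later rows make up. A row lasts 1/10 s, in which the tool goes at most 50 mm and 8.59 degrees, less where a joint would pass 70% of its speed; a pose out of reach is approached as far as the arm can. A call with a gripper value outside its range is refused whole. The fingers move at their own pace and stop on an object; "force" is the grip in N (left out, the last holds). Time passes only in rows, so rows that repeat a pose let the fingers close. It gives the time, the measured TCP pose, the force and the opening at its end, in the units of the state.
- r.get_obs(): the state, without advancing time (a new reading comes with each control period).
- grab_frame(name): name is "scene" or "top" or "wrist"; returns a dict with "pixels" (480x640x3 uint8, red, green, blue), "mtx" (3x3 intrinsics, pixels), "position" and "rotation" of the camera in the world; the wrist camera has in their place "T_tool_cam" (4x4, takes a point from camera to tool coordinates, whose origin is the TCP and whose axes are the tool frame's). Camera axes: x right, y down, z forward; pixel columns grow to the right and rows downward; lengths in m; the calibration is good to about 2 mm. A picture is of the moment at which its call begins: read the wrist's pose just before it. There is no depth.
- r.hand_in(): hands the job in, once; it reports no verdict.
Trained networks look in the newest picture that a camera, given by its name, has taken for a name from the list of things; names that differ only in an ending like _2 or _b are one class to them, and where a whole thing is asked for, a point or a joint stands for the part that bears it (a point fixed in the world has none). Each returns a list of dicts, best first, with "confidence" (0 to 1); they miss things now and then, are a little off and sometimes report something else, mostly with a low value. They report only what shows in the picture. A call takes as long as a camera call. They do not tell look-alikes from the thing itself.
- search_frame(label, camera): "point" ([column, row] as shares, 0 to 1, of the picture: columns of its width, rows of its height, amid what is visible of it).
- cut_out(label, camera): "pixels" (480x640 bool, what is visible of it) and "point" ([column, row] as shares, 0 to 1, of the picture: columns of its width, rows of its height, amid what is visible of it).
- pinpoint(label, camera): "point" ([column, row] as shares, 0 to 1, of the picture: columns of its width, rows of its height: a listed point, or the origin of a listed thing).
The state is a dict: "clock": time; "joints": joint angles; "qvel": joint speeds; "tau": joint torques, N m; "tcp_pos": TCP position; "orientation": TCP orientation; "contact_force": force on the tool from outside, world axes, zero at the start; "moment": the same for the moment, N m; "grip_width": finger opening in m.
Only numpy, scipy, OpenCV 4.12 (cv2) and the standard library are available. Lean on these libraries where they do the work, as an engineer would, in place of code of your own. Each camera call takes 0.05 s, during which the arm holds its last target.

## Working session

There is one attempt and no reset: what is moved stays moved. The work goes in short steps, Python scripts to look and compute and a tool call to move; the robot and the scene stay as the last step left them, time stands still between calls to the robot, and variables do not carry over. Pictures are saved under pics/ and viewed, and the job is handed in when it is done.

Besides the shell and the picture viewer there is one more tool, called after ">>>" by a JSON object that holds its "fn" and its "kwargs". apply_moves: Moves the arm, as the interface text tells. Its arguments: {"type":"object","properties":{"commands":{"type":"array"},"force":{"type":"number"}},"required":["commands"]}

```bash
mkdir -p pics; ls; cat > h.py <<'E'
import numpy as np, cv2
from scipy.spatial.transform import Rotation as R
from bench import r, grab_frame, search_frame, cut_out, pinpoint
def ray(f,pt,obs=None):
    K=f['mtx']; u=np.array([pt[0]*640,pt[1]*480,1.])
    d=np.linalg.solve(K,u)
    if 'T_tool_cam' in f:
        T=np.array(f['T_tool_cam']); Rw=R.from_rotvec(obs['orientation']).as_matrix()
        o=Rw@T[:3,3]+obs['tcp_pos']; d=Rw@T[:3,:3]@d
    else:
        o=np.array(f['position']); Rm=np.array(f['rotation'])
        if Rm.shape!=(3,3): Rm=R.from_rotvec(Rm).as_matrix()
        d=Rm@d
    return o,d/np.linalg.norm(d)
def atz(od,z): o,d=od; return o+d*(z-o[2])/d[2]
def tri(rays):
    A=0;b=0
    for o,d in rays:
        P=np.eye(3)-np.outer(d,d);A=A+P;b=b+P@o
    x=np.linalg.solve(A,b); return x,[np.linalg.norm((np.eye(3)-np.outer(d,d))@(x-o)) for o,d in rays]
def save(f,n): cv2.imwrite('pics/'+n+'.png',cv2.cvtColor(f['pixels'],cv2.COLOR_RGB2BGR))
E
python3 - <<'E'
from h import *
o=r.get_obs(); print(o, r.tcp_to_grasp)
for c in ['scene','top','wrist']:
    f=grab_frame(c); save(f,c+'0')
    if 'position' in f: print(c,f['position'],f['rotation'])
    for l in ['tkey_grip','stem_top','spare_grip']:
        for p in pinpoint(l,c)[:4]:
            rr=ray(f,p['point'],o)
            z={'tkey_grip':.171,'spare_grip':.171,'stem_top':.05}[l]
            print(c,l,p['confidence'],np.array(p['point'])*[640,480],atz(rr,z))
E
```

```text
pics
{'clock': 0.0, 'joints': array([-1.41610913,  0.47782665,  0.0223479 ,  1.55645052, -0.01147011,
        1.10929748, -0.08309978]), 'qvel': array([-4.56703557e-06, -4.14369677e-06,  8.28176792e-05, -1.30883738e-04,
       -8.53189265e-04, -7.46880606e-04, -7.42521536e-05]), 'tau': array([-1.51179916e-04, -5.96462345e+01,  1.60774235e+00, -2.81192529e+01,
        1.25378167e-02,  9.33478499e-03, -3.80357719e-06]), 'tcp_pos': array([0.17522087, 0.65124773, 0.23030848]), 'orientation': array([ 0.20480728,  1.56101049, -0.20772364]), 'contact_force': array([ 0.57137655,  1.29692877, -0.00966374]), 'moment': array([-0.04467464,  0.01184688,  0.00983478]), 'grip_width': 0.085577231716947} 0.0187
scene [1.10565903 0.16249057 0.54475782] [-1.32233213 -1.98749278  1.03311367]
scene tkey_grip 0.76 [240.832 168.624] [ 0.46169636 -0.24813327  0.171     ]
scene tkey_grip 0.69 [325.824 160.176] [ 0.36861267 -0.12533431  0.171     ]
scene tkey_grip 0.55 [190.4  151.92] [ 0.43977094 -0.36839305  0.171     ]
scene spare_grip 0.62 [167.872 211.68 ] [ 0.63068998 -0.27392596  0.171     ]
top [ 0.3368816  -0.09641586  1.22458558] [-2.17066046  2.11863178 -0.15202102]
top tkey_grip 0.96 [476.928 277.296] [ 0.43609631 -0.3751037   0.171     ]
top tkey_grip 0.89 [329.6   316.992] [ 0.36257326 -0.12460046  0.171     ]
top tkey_grip 0.7 [407.488 252.096] [ 0.47668302 -0.25632848  0.171     ]
top stem_top 0.55 [403.2   249.984] [ 0.49662697 -0.26646074  0.05      ]
top stem_top 0.45 [214.976 232.8  ] [0.52128027 0.09631269 0.05      ]
top spare_grip 0.98 [417.28  165.984] [ 0.62959243 -0.27321293  0.171     ]
```

View pics/scene0.png

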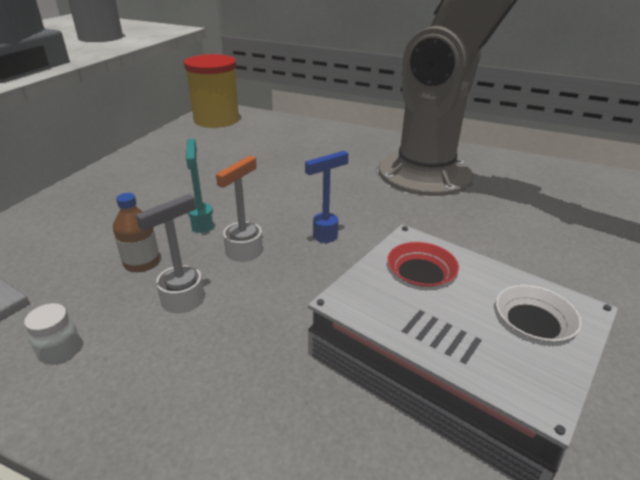

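View pics/top0.png

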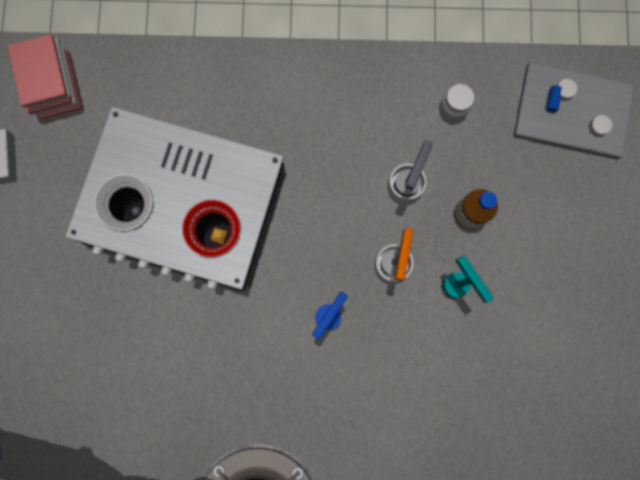

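View pics/wrist0.png

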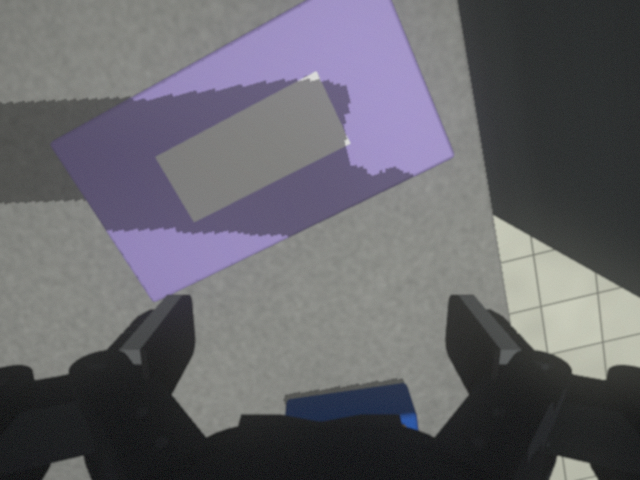

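The pictures show the orange bar at top (405,254) and scene (238,171), the red well at top (212,229) with the brass stem at (218,236), and the grey key at top (418,165). The blue and turquoise ones are decoys. Next I'll measure the orange bar's axis and the module's yaw.

```bash
python3 - <<'E'
from h import *
o=r.get_obs(); Rm=R.from_rotvec(o['orientation']).as_matrix(); print('tool axes\n',Rm)
F={}
rays=[]
for c in ['top','scene']:
    f=grab_frame(c);F[c]=f
    hsv=cv2.cvtColor(f['pixels'],cv2.COLOR_RGB2HSV)
    m=((hsv[...,0]>4)&(hsv[...,0]<16)&(hsv[...,1]>150)&(hsv[...,2]>90)).astype(np.uint8)
    n,l,s,ce=cv2.connectedComponentsWithStats(m)
    for i in range(1,n):
        if s[i,4]>60: print(c,s[i],ce[i])
    reg={'top':(380,220,440,290),'scene':(205,150,270,195)}[c]
    mm=np.zeros_like(m);mm[reg[1]:reg[3],reg[0]:reg[2]]=m[reg[1]:reg[3],reg[0]:reg[2]]
    cn=max(cv2.findContours(mm,0,2)[0],key=cv2.contourArea)
    rc=cv2.minAreaRect(cn);print(rc,cv2.boxPoints(rc).tolist())
    rays.append(ray(f,np.array(rc[0])/[640,480],o))
    if c=='top':
        b=cv2.boxPoints(rc)
        e=sorted([(np.linalg.norm(b[i]-b[(i+1)%4]),i) for i in range(4)])
        p=[(b[i]+b[(i+1)%4])/2 for _,i in e[:2]]
        P=[atz(ray(f,q/np.array([640,480])),.18) for q in p];d=P[0]-P[1];print('bar ends',P,np.linalg.norm(d),np.degrees(np.arctan2(d[1],d[0])))
print('tri',tri(rays))
f=F['top']
sc=[(115,114),(275,160),(237,281),(74,233)]
S=[atz(ray(f,np.array(q)/[640,480]),.1) for q in sc];print(np.round(S,4))
for a,b in [(0,1),(3,2),(0,3),(1,2)]:
    d=S[b]-S[a];print(np.linalg.norm(d),np.degrees(np.arctan2(d[1],d[0])))
for z in(.1,.11): print('well mouth',z,atz(ray(f,np.array([212,229])/[640,480]),z))
for z in(.03,.04): print('stem',z,atz(ray(f,np.array([218,236])/[640,480]),z))
# red collar in both
for c in F:
    hsv=cv2.cvtColor(F[c]['pixels'],cv2.COLOR_RGB2HSV)
    m=(((hsv[...,0]<5)|(hsv[...,0]>172))&(hsv[...,1]>150)&(hsv[...,2]>90)).astype(np.uint8)
    n,l,s,ce=cv2.connectedComponentsWithStats(m)
    for i in range(1,n):
        if s[i,4]>300:
            cn=max(cv2.findContours((l==i).astype(np.uint8),0,1)[0],key=cv2.contourArea)
            el=cv2.fitEllipse(cn);print(c,s[i],el,atz(ray(F[c],np.array(el[0])/[640,480]),.107))
E
```

```text
tool axes
 [[-3.99824222e-05  2.59787152e-01  9.65665902e-01]
 [ 7.89859240e-06  9.65665903e-01 -2.59787152e-01]
 [-9.99999999e-01 -2.75951823e-06 -4.06616147e-05]]
top [395 228  18  52 496] [403.72580645 253.93951613]
((403.92620849609375, 253.75169372558594), (10.195405960083008, 52.13560104370117), 10.007980346679688) [[394.3758544921875, 278.53692626953125], [403.436279296875, 227.19464111328125], [413.4765625, 228.96646118164062], [404.4161376953125, 280.3087463378906]]
bar ends [array([ 0.51707466, -0.25654051,  0.18      ]), array([ 0.42845014, -0.24134654,  0.18      ])] 0.08991753538662756 -9.728329212640533
scene [218 157  36  20 192] [235.28125 166.5    ]
((235.46176147460938, 166.429931640625), (5.027947425842285, 38.8668327331543), 61.38954162597656) [[217.19741821289062, 173.52865600585938], [251.31845092773438, 154.91720581054688], [253.72610473632812, 159.33120727539062], [219.60507202148438, 177.94265747070312]]
tri (array([ 0.4730766 , -0.24994947,  0.17975385]), [np.float64(0.001134717554969705), np.float64(0.0011347175549697212)])
[[ 0.7372  0.2887  0.1   ]
 [ 0.6
[... 220 characters left out ...]
72057896396
well mouth 0.1 [0.52040177 0.09394009 0.1       ]
well mouth 0.11 [0.51876988 0.09224741 0.11      ]
stem 0.03 [0.51821925 0.09337207 0.03      ]
stem 0.04 [0.51670125 0.09178334 0.04      ]
top [ 183  201   57   55 1266] ((210.96580505371094, 228.0229949951172), (54.33938980102539, 55.79996871948242), 70.96733856201172) [0.5210307  0.09474094 0.107     ]
scene [185  55  50  16 599] ((209.59649658203125, 61.72323989868164), (14.013710021972656, 50.22395706176758), 88.61524200439453) [-0.32400312 -0.83749388  0.107     ]
scene [389 243  67  24 519] ((421.7824401855469, 264.6816711425781), (38.85392761230469, 64.40086364746094), 98.71987915039062) [0.52113636 0.09378235 0.107     ]
```

```bash
python3 - <<'E'
from h import *
f=grab_frame('top');a=f['pixels'][180:300,150:300];b=f['pixels'][140:300,370:470]
cv2.imwrite('pics/t1.png',cv2.cvtColor(cv2.hconcat([cv2.resize(a,(450,480),interpolation=cv2.INTER_CUBIC),cv2.resize(b,(300,480),interpolation=cv2.INTER_CUBIC)]),cv2.COLOR_RGB2BGR))
E
```

```text
(no output)
```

View pics/t1.png

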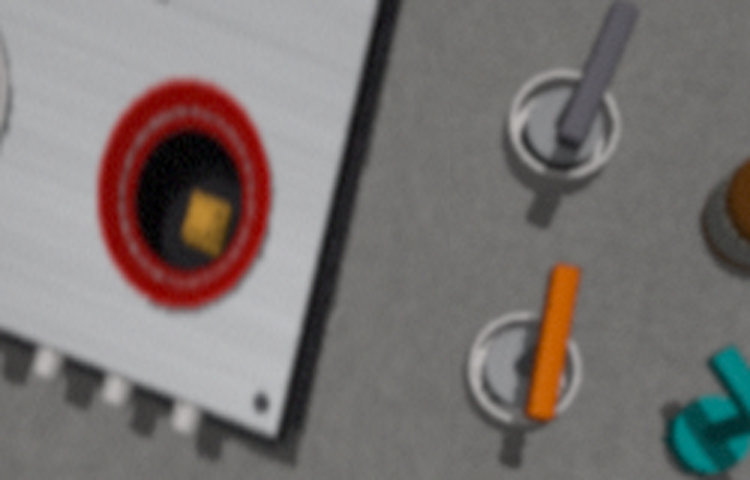

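```bash
cat >> h.py <<'E'
def delta(pos,bar=None,o=None):
    # target TCP pos, jaw-axis (tool y) heading deg with tool x straight down -> tool shift mm and rotvec in current tool frame
    o=o or r.get_obs(); R0=R.from_rotvec(o['orientation']).as_matrix()
    t=R0.T@(np.array(pos)-o['tcp_pos'])*1000
    h=np.radians(bar); y=np.array([np.cos(h),np.sin(h),0]); x=np.array([0,0,-1.])
    R1=np.stack([x,y,np.cross(x,y)],1)
    return np.round(t,1),np.round(R.from_matrix(R0.T@R1).as_rotvec(),4)
E
python3 - <<'E'
from h import *
o=r.get_obs()
f=grab_frame('wrist'); print(f['T_tool_cam'],f['mtx'])
for z in (.04,.1): print(atz(ray(f,(.5,.5),o),z)-o['tcp_pos'])
# camera centre offset in tool
print(delta([.519,.093,.33],75.,o), delta([.473,-.25,.30],80.3,o))
E
```

```text
[[-4.88272319e-04 -2.60436728e-01  9.65490793e-01 -1.42828032e-01]
 [ 9.99999690e-01 -7.23535558e-04  3.10553903e-04 -4.69249305e-04]
 [ 6.17687278e-04  9.65490646e-01  2.60437001e-01 -6.65413182e-02]
 [ 0.00000000e+00  0.00000000e+00  0.00000000e+00  1.00000000e+00]] [[420.34867715   0.         319.8490402 ]
 [  0.         420.34867715 230.94010966]
 [  0.           0.           1.        ]]
[ 0.0302329  -0.00837381 -0.19133744]
[ 0.01324492 -0.00384887 -0.13133744]
(array([ -98.7, -450.4,  477. ]), array([-0.001 ,  0.    , -0.0001])) (array([ -68.7, -793.5,  521.7]), array([-0.0935,  0.    , -0.0001]))
```

>>> {"fn": "apply_moves", "kwargs": {"commands": [[85,-60,0,0,0,0,0],[85,-100,-45,50,0,0,0],[85,-100,-450,476,0,0,0],[85,-100,-450,476,0,0,0],[85,-100,-450,476,0,0,0],[85,-100,-450,476,0,0,0],[85,-100,-450,476,0,0,0],[85,-100,-450,476,0,0,0],[85,-100,-450,476,0,0,0],[85,-100,-450,476,0,0,0],[85,-100,-450,476,0,0,0],[85,-100,-450,476,0,0,0],[85,-100,-450,476,0,0,0],[85,-100,-450,476,0,0,0],[85,-100,-450,476,0,0,0],[85,-100,-450,476,0,0,0],[85,-100,-450,476,0,0,0],[85,-100,-450,476,0,0,0]]}}

```text
clock: 2.6
tcp_pos: [0.5174, 0.0954, 0.3312]
orientation: [0.205, 1.562, -0.204]
contact_force: [0.2, -0.5, -0.0]
grip_width: 0.0851
```

```bash
python3 - <<'E'
from h import *
o=r.get_obs(); print(o['clock'],o['tcp_pos'],o['joints'],R.from_rotvec(o['orientation']).as_matrix()[:,1])
f=grab_frame('wrist'); save(f,'w1')
for p in pinpoint('stem_top','wrist')[:3]: print(p['confidence'],np.array(p['point'])*[640,480],atz(ray(f,p['point'],o),.04))
E
```

```text
2.6 [0.51742964 0.09536184 0.3311506 ] [-0.6828444   0.14333641  0.43418715  1.80260226 -0.06499399  1.20985204
  1.08109939] [2.57198421e-01 9.66358527e-01 4.11819949e-04]
0.75 [318.976 183.408] [0.51642582 0.09450968 0.04      ]
```

View pics/w1.png

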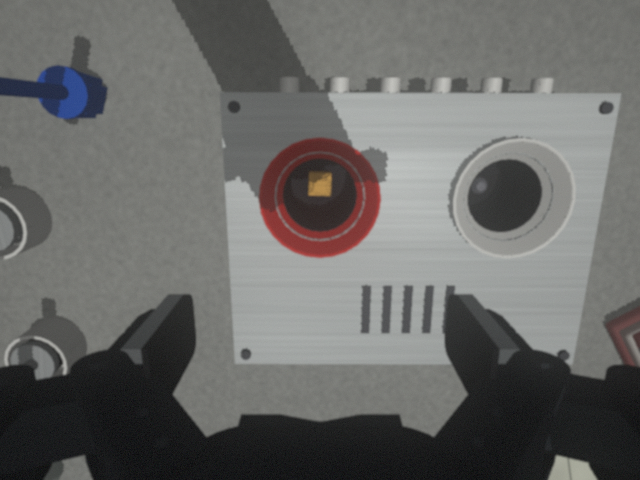

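```bash
python3 - <<'E'
from h import *
o=r.get_obs(); f=grab_frame('wrist')
hsv=cv2.cvtColor(f['pixels'],cv2.COLOR_RGB2HSV)
m=((hsv[...,0]>8)&(hsv[...,0]<30)&(hsv[...,1]>110)&(hsv[...,2]>90)).astype(np.uint8); m[:150]=0;m[220:]=0;m[:,:280]=0;m[:,360:]=0
cn=max(cv2.findContours(m,0,1)[0],key=cv2.contourArea);rc=cv2.minAreaRect(cn);print(rc)
b=cv2.boxPoints(rc)
P=[atz(ray(f,q/np.array([640,480]),o),.025) for q in b]
for i in range(4):
    d=P[(i+1)%4]-P[i];print(np.linalg.norm(d),np.degrees(np.arctan2(d[1],d[0])))
print('c',[atz(ray(f,np.array(rc[0])/[640,480],o),z) for z in(.03,.04)])
hm=(((hsv[...,0]<6)|(hsv[...,0]>172))&(hsv[...,1]>110)&(hsv[...,2]>50)).astype(np.uint8)
hm[280:]=0; hm[:,:240]=0; hm[:,400:]=0
cn=max(cv2.findContours(hm,0,1)[0],key=cv2.contourArea);el=cv2.fitEllipse(cv2.convexHull(cn));print(el,atz(ray(f,np.array(el[0])/[640,480],o),.11))
print(delta([.473,-.25,.30],80.3,o))
im=cv2.resize(f['pixels'][140:260,250:390],None,fx=5,fy=5,interpolation=cv2.INTER_CUBIC);cv2.imwrite('pics/w1z.png',im[...,::-1])
E
```

```text
((319.5, 183.5), (23.0, 23.0), 90.0)
0.024521748751619936 75.06033196427477
0.024825126135478572 -14.53841406314872
0.02487498888696466 -104.94232033166757
0.024824014028926426 164.64629103728808
c [array([0.51829546, 0.09443178, 0.03      ]), array([0.51682817, 0.09482309, 0.04      ])]
((319.42864990234375, 195.80772399902344), (83.66394805908203, 85.1113510131836), 94.51580047607422) [0.51702583 0.09470296 0.11      ]
(array([  31.1, -345.1,   45.7]), array([-0.0907, -0.0004, -0.0004]))
```

View pics/w1z.png

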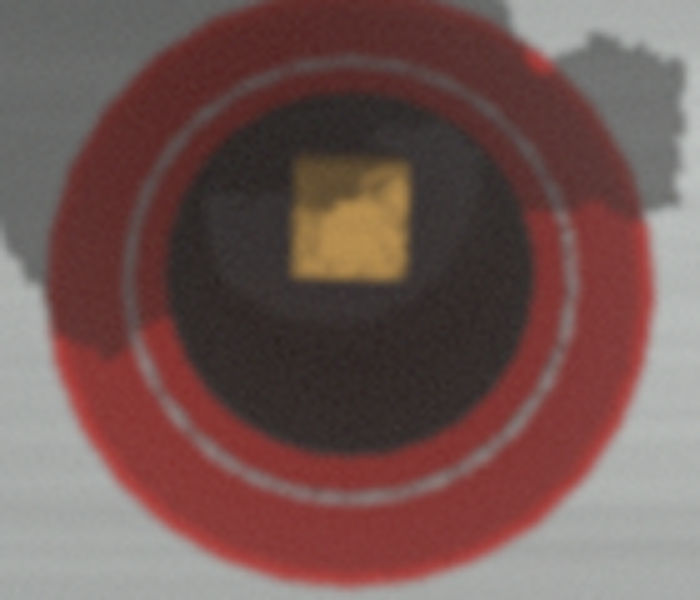

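>>> {"fn": "apply_moves", "kwargs": {"commands": [[85,31,-345,46,-0.09,0,0],[85,31,-345,46,-0.09,0,0],[85,31,-345,46,-0.09,0,0],[85,31,-345,46,-0.09,0,0],[85,31,-345,46,-0.09,0,0],[85,31,-345,46,-0.09,0,0],[85,31,-345,46,-0.09,0,0],[85,31,-345,46,-0.09,0,0],[85,31,-345,46,-0.09,0,0],[85,31,-345,46,-0.09,0,0],[85,31,-345,46,-0.09,0,0],[85,31,-345,46,-0.09,0,0]]}}

```text
clock: 3.95
tcp_pos: [0.4735, -0.25, 0.3003]
orientation: [0.134, 1.566, -0.133]
contact_force: [-0.0, 0.4, 0.4]
grip_width: 0.0851
```

```bash
python3 - <<'E'
from h import *
o=r.get_obs(); print(o['clock'],o['tcp_pos'],o['joints'])
f=grab_frame('wrist'); save(f,'w2')
hsv=cv2.cvtColor(f['pixels'],cv2.COLOR_RGB2HSV)
m=((hsv[...,0]>3)&(hsv[...,0]<18)&(hsv[...,1]>140)&(hsv[...,2]>60)).astype(np.uint8)
cn=max(cv2.findContours(m,0,1)[0],key=cv2.contourArea);rc=cv2.minAreaRect(cn);print(rc,cv2.contourArea(cn))
for p in pinpoint('tkey_grip','wrist')[:3]: print(p['confidence'],np.array(p['point'])*[640,480],atz(ray(f,p['point'],o),.171))
b=cv2.boxPoints(rc);P=[atz(ray(f,q/np.array([640,480]),o),.183) for q in b];print(np.round(P,4),np.mean(P,0))
for i in range(4):
    d=P[(i+1)%4]-P[i];print(np.linalg.norm(d),np.degrees(np.arctan2(d[1],d[0])))
print(delta([.473,-.25,.152],80.3,o))
E
```

```text
3.95 [ 0.47348499 -0.25002321  0.30033832] [-0.20928545  0.20518244  0.68398985  1.83819276 -0.14228206  1.14730299
  1.92392151]
((321.0, 219.0), (134.0, 22.0), 90.0) 2643.0
0.87 [319.872 219.888] [ 0.47270225 -0.25011615  0.171     ]
0.7 [131.52  189.408] [ 0.43161868 -0.36782476  0.171     ]
0.58 [497.088  12.288] [ 0.36664638 -0.12605202  0.171     ]
[[ 0.4268 -0.2483  0.183 ]
 [ 0.4291 -0.2351  0.183 ]
 [ 0.5157 -0.2494  0.183 ]
 [ 0.5133 -0.2638  0.183 ]] [ 0.47123565 -0.24914708  0.183     ]
0.013422948550133356 80.21844506418603
0.08779380513412881 -9.34521433917751
0.014620446715287602 -99.8017312332567
0.0877877040504857 169.87324761840412
(array([ 1.483e+02, -1.000e-01, -5.000e-01]), array([-0.0007,  0.0001, -0.0005]))
```

View pics/w2.png

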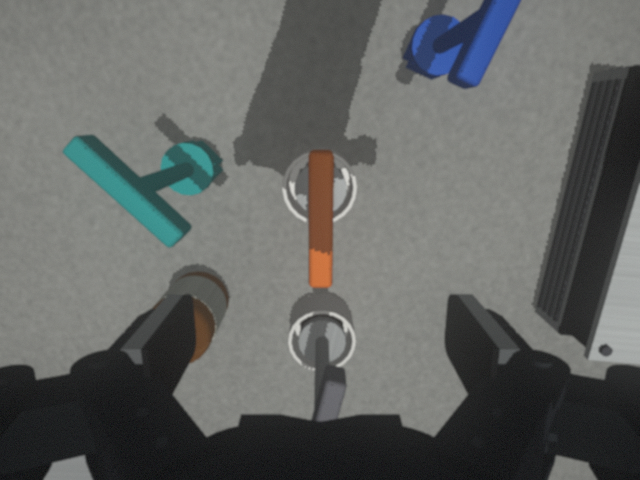

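>>> {"fn": "apply_moves", "kwargs": {"commands": [[85,50,0,-1,0,0,0],[85,100,0,-1,0,0,0],[85,130,0,-1,0,0,0],[85,148,0,-1,0,0,0],[85,148,0,-1,0,0,0],[10,148,0,-1,0,0,0],[10,148,0,-1,0,0,0],[10,148,0,-1,0,0,0],[10,148,0,-1,0,0,0],[10,148,0,-1,0,0,0],[10,148,0,-1,0,0,0],[10,148,0,-1,0,0,0],[10,148,0,-1,0,0,0]], "force": 80}}

```text
clock: 5.35
tcp_pos: [0.4726, -0.2509, 0.1531]
orientation: [0.136, 1.565, -0.135]
contact_force: [-1.1, 3.0, 6.2]
grip_width: 0.0145
```

```bash
python3 - <<'E'
from h import *
o=r.get_obs(); print(o['clock'],o['tcp_pos'],o['grip_width'],o['contact_force'],o['moment'])
f=grab_frame('wrist'); save(f,'w3');
print(delta([.473,-.25,.30],80.3,o))
E
```

```text
5.35 [ 0.4726135  -0.25090373  0.15306436] 0.014538911198072404 [-1.08918711  3.04689774  6.23174797] [ 0.61163424  0.10003729 -0.04869837]
(array([-146.9,    1.1,    0.4]), array([-0.0031,  0.0012, -0.001 ]))
```

View pics/w3.png

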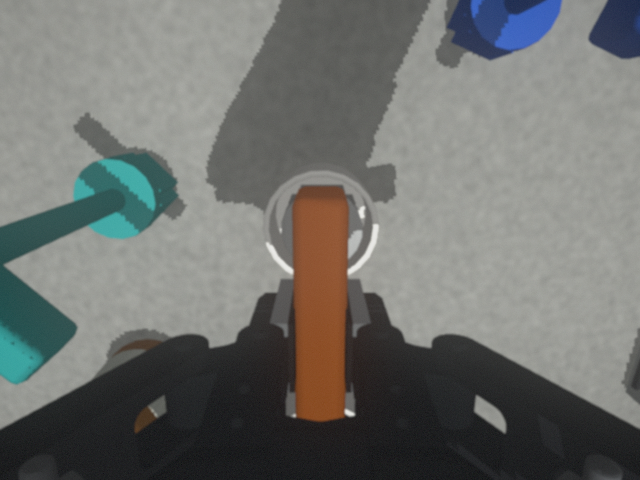

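Gripped at 14.5 mm. Next I lift straight up.

>>> {"fn": "apply_moves", "kwargs": {"commands": [[10,-20,0,0,0,0,0],[10,-50,0,0,0,0,0],[10,-90,0,0,0,0,0],[10,-140,0,0,0,0,0],[10,-172,0,0,0,0,0],[10,-172,0,0,0,0,0],[10,-172,0,0,0,0,0]]}}

```text
clock: 6.1
tcp_pos: [0.4714, -0.2509, 0.3236]
orientation: [0.136, 1.567, -0.135]
contact_force: [-0.7, 0.5, -4.2]
grip_width: 0.0148
```

```bash
python3 - <<'E'
from h import *
o=r.get_obs(); print(o['clock'],o['tcp_pos'],o['grip_width'],o['contact_force'],o['moment'])
for c in['wrist','scene']: f=grab_frame(c); save(f,c+'4')
print(delta([.518,.0945,.325],74,o))
E
```

```text
6.1 [ 0.47141402 -0.250934    0.32360875] 0.014825193349565597 [-0.66518419  0.53142617 -4.18979092] [ 0.02979151  0.12249305 -0.0193135 ]
(array([ -1.2, 348.3, -13.4]), array([ 0.1067, -0.0006, -0.0006]))
```

View pics/wrist4.png

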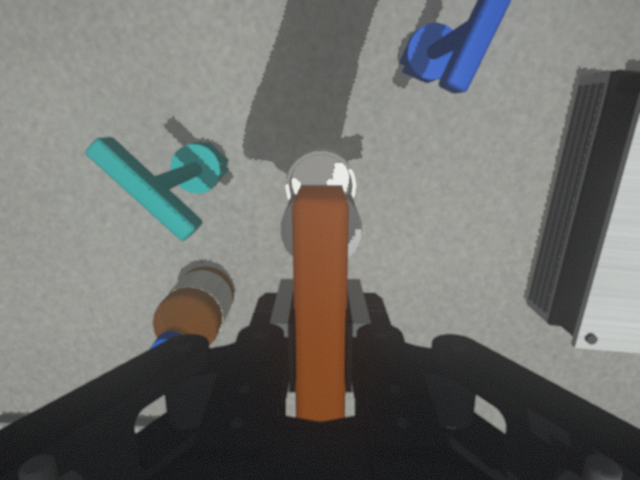

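View pics/scene4.png

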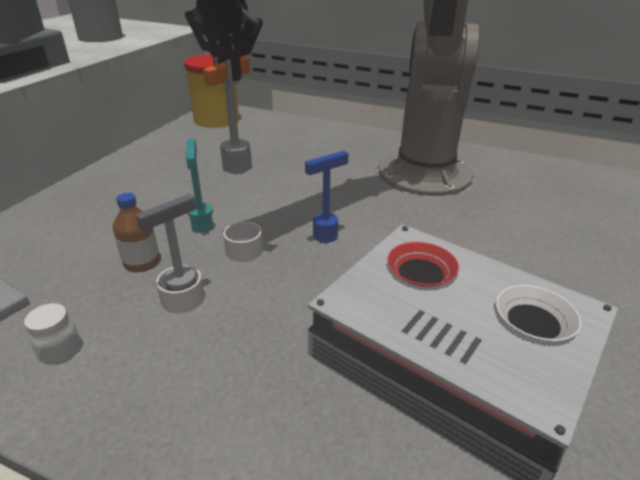

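>>> {"fn": "apply_moves", "kwargs": {"commands": [[10,-3,40,-2,0.01,0,0],[10,-3,90,-4,0.03,0,0],[10,-3,140,-5,0.05,0,0],[10,-3,190,-7,0.07,0,0],[10,-3,240,-9,0.09,0,0],[10,-3,290,-11,0.107,0,0],[10,-3,330,-13,0.107,0,0],[10,-3,348,-13.5,0.107,0,0],[10,-3,348,-13.5,0.107,0,0],[10,-3,348,-13.5,0.107,0,0],[10,-3,348,-13.5,0.107,0,0]]}}

```text
clock: 7.3
tcp_pos: [0.5181, 0.0917, 0.3265]
orientation: [0.221, 1.561, -0.223]
contact_force: [0.3, -0.4, -3.6]
grip_width: 0.015
```

```bash
python3 - <<'E'
from h import *
o=r.get_obs(); print(o['clock'],o['tcp_pos'],o['joints'],o['contact_force'])
for c in['wrist','scene','top']: f=grab_frame(c); save(f,c+'5')
a=cv2.imread('pics/scene5.png')[20:320,300:600];b=cv2.imread('pics/top5.png')[120:320,100:300]
cv2.imwrite('pics/c5.png',cv2.hconcat([cv2.resize(a,(400,400)),cv2.resize(b,(400,400))]))
print(delta([.518,.0945,.325],74,o))
E
```

```text
7.3 [0.51808211 0.09173856 0.3264586 ] [-0.698488    0.14847062  0.46034332  1.80987006 -0.06956696  1.20113967
  1.07094473] [ 0.25655148 -0.36261551 -3.55676852]
(array([ 1.5,  2.6, -0.8]), array([-0.0034, -0.0011,  0.0017]))
```

View pics/wrist5.png

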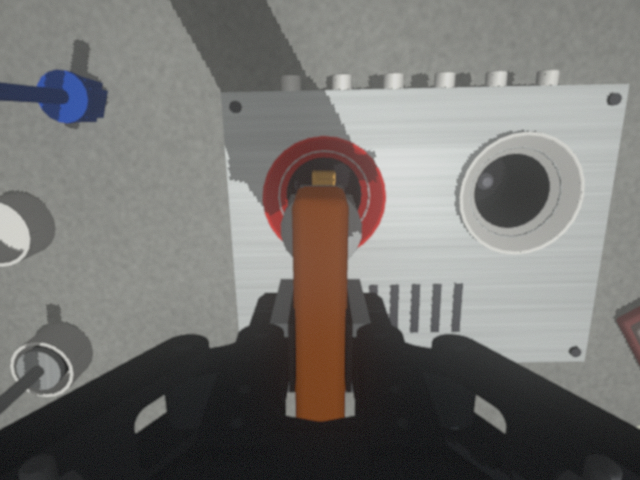

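View pics/c5.png

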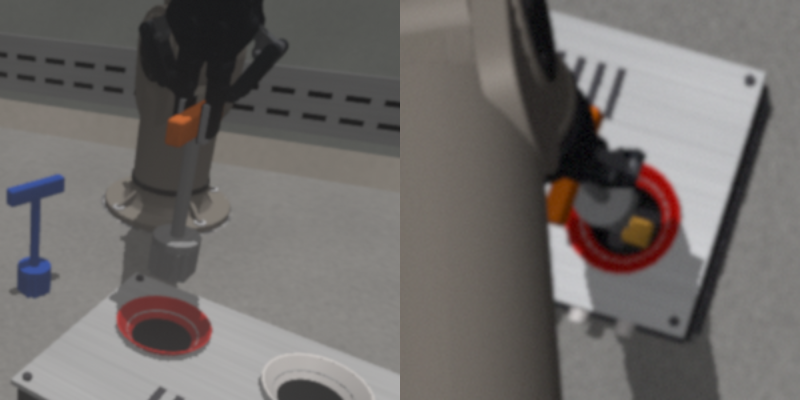

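>>> {"fn": "apply_moves", "kwargs": {"commands": [[10,10,2.6,-0.8,0,0,0],[10,40,2.6,-0.8,0,0,0],[10,60,2.6,-0.8,0,0,0],[10,80,2.6,-0.8,0,0,0],[10,100,2.6,-0.8,0,0,0],[10,115,2.6,-0.8,0,0,0],[10,120,2.6,-0.8,0,0,0],[10,120,2.6,-0.8,0,0,0]]}}

```text
clock: 8.25
tcp_pos: [0.5178, 0.0963, 0.2065]
orientation: [0.219, 1.561, -0.221]
contact_force: [-0.1, 0.5, -3.5]
grip_width: 0.0149
```

```bash
python3 - <<'E'
from h import *
o=r.get_obs(); print(o['clock'],o['tcp_pos'],o['contact_force'],o['moment'],o['grip_width'])
f=grab_frame('wrist'); save(f,'w6')
f=grab_frame('scene'); save(f,'s6')
print(delta([.518,.0945,.155],74,o))
E
```

```text
8.25 [0.5178142  0.09633762 0.20647658] [-0.10956224  0.45299767 -3.5327821 ] [-0.02096858 -0.0125181  -0.01276826] 0.014947763675871053
(array([51.5, -1.7,  0.8]), array([-0.0009, -0.0013,  0.0011]))
```

View pics/w6.png

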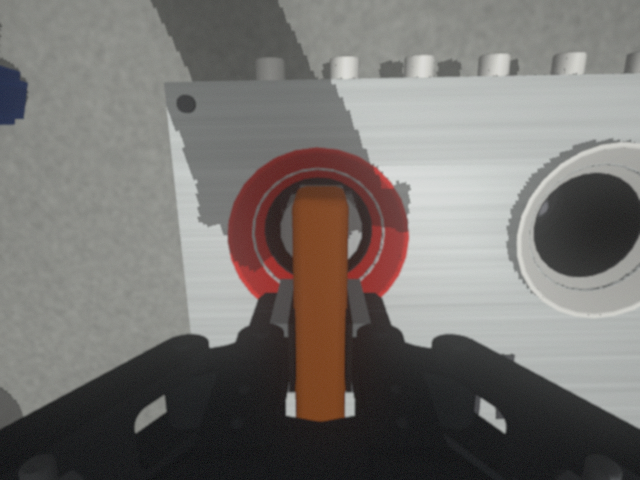

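View pics/s6.png

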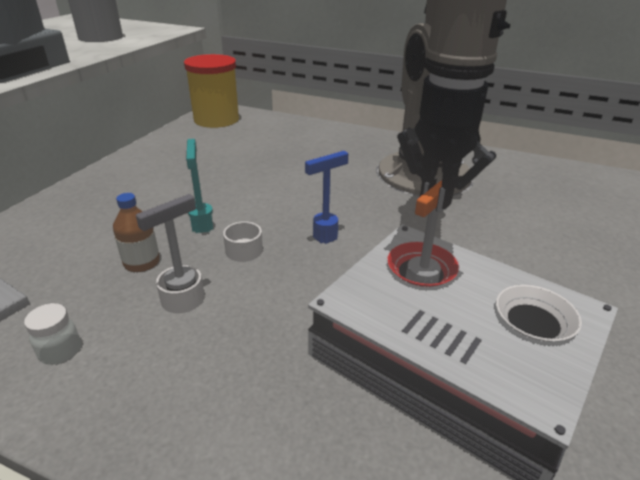

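The key is in the bore and well centred, with no contact force. Next I descend in small steps.

>>> {"fn": "apply_moves", "kwargs": {"commands": [[10,8,-1.5,0.5,0,0,0],[10,16,-1.5,0.5,0,0,0],[10,23,-1.5,0.5,0,0,0],[10,30,-1.5,0.5,0,0,0],[10,34,-1.5,0.5,0,0,0],[10,34,-1.5,0.5,0,0,0]]}}

```text
clock: 8.95
tcp_pos: [0.518, 0.0949, 0.1725]
orientation: [0.219, 1.561, -0.22]
contact_force: [0.1, 0.3, -3.8]
grip_width: 0.015
```

```bash
python3 - <<'E'
from h import *
o=r.get_obs(); print(o['clock'],o['tcp_pos'],o['contact_force'],o['moment'],o['grip_width'])
E
```

```text
8.95 [0.51802874 0.09489328 0.17254238] [ 0.05013411  0.28240387 -3.75007711] [-0.0127095   0.02980513 -0.00036757] 0.015038154870571993
```

>>> {"fn": "apply_moves", "kwargs": {"commands": [[10,3,0,0,0,0,0],[10,6,0,0,0,0,0],[10,9,0,0,0,0,0],[10,12,0,0,0,0,0],[10,12,0,0,0,0,0]]}}

```text
clock: 9.45
tcp_pos: [0.5182, 0.0949, 0.1609]
orientation: [0.219, 1.56, -0.22]
contact_force: [-0.5, -0.5, -4.1]
grip_width: 0.015
```

>>> {"fn": "apply_moves", "kwargs": {"commands": [[10,2,0,0,0,0,0],[10,4,0,0,0,0,0],[10,6,0,0,0,0,0],[10,6,0,0,0,0,0]]}}

```text
clock: 9.85
tcp_pos: [0.5183, 0.0949, 0.155]
orientation: [0.219, 1.56, -0.22]
contact_force: [0.2, -0.5, -4.0]
grip_width: 0.0149
```

>>> {"fn": "apply_moves", "kwargs": {"commands": [[10,1.5,0,0,0,0,0],[10,3,0,0,0,0,0],[10,4,0,0,0,0,0],[10,4,0,0,0,0,0]]}}

```text
clock: 10.25
tcp_pos: [0.5193, 0.0952, 0.153]
orientation: [0.221, 1.558, -0.219]
contact_force: [-3.2, 0.7, 11.1]
grip_width: 0.0149
```

Contact came at TCP z ≈ 0.1545, which puts the foot at about 7 mm and the stem top at about 39 mm. That matches fully home. I ease the pressure and turn clockwise (+ about tool x, which points down).

>>> {"fn": "apply_moves", "kwargs": {"commands": [[10,-1,0,0,0,0,0],[10,-1,0,0,0,0,0],[10,-1,0,0,0.1,0,0],[10,-1,0,0,0.2,0,0],[10,-1,0,0,0.3,0,0],[10,-1,0,0,0.3,0,0]]}}

```text
clock: 10.85
tcp_pos: [0.5197, 0.0945, 0.153]
orientation: [0.455, 1.52, -0.455]
contact_force: [0.9, -1.8, 6.0]
grip_width: 0.0146
```

```bash
python3 - <<'E'
from h import *
o=r.get_obs(); print(o['clock'],o['tcp_pos'],o['contact_force'],o['moment'],o['grip_width'],o['joints'])
print(R.from_rotvec(o['orientation']).as_matrix())
E
```

```text
10.85 [0.51973184 0.09448107 0.1529974 ] [ 0.9187726  -1.80993192  6.04901753] [-0.70267483 -0.12014972 -0.14018659] 0.014640729357830276 [-0.69349686  0.35684397  0.48735025  2.00880816 -0.22319371  0.82473089
  0.90973596]
[[ 2.52369802e-03  5.48825580e-01  8.35933079e-01]
 [-4.77707105e-04  8.35936308e-01 -5.48826258e-01]
 [-9.99996701e-01  9.85740571e-04  2.37182869e-03]]
```

>>> {"fn": "apply_moves", "kwargs": {"commands": [[10,0,0,0,0.1,0,0],[10,0,0,0,0.2,0,0],[10,0,0,0,0.3,0,0],[10,0,0,0,0.4,0,0],[10,0,0,0,0.5,0,0],[10,0,0,0,0.6,0,0],[10,0,0,0,0.7,0,0],[10,0,0,0,0.8,0,0],[10,0,0,0,0.9,0,0],[10,0,0,0,1.0,0,0],[10,0,0,0,1.0,0,0],[10,0,0,0,1.0,0,0]]}}

```text
clock: 12.05
tcp_pos: [0.5197, 0.0948, 0.153]
orientation: [1.215, 1.204, -1.212]
contact_force: [-0.1, -1.4, 6.5]
grip_width: 0.0144
```

```bash
python3 - <<'E'
from h import *
o=r.get_obs(); print(o['clock'],o['tcp_pos'],o['contact_force'],o['moment'],o['grip_width'],o['joints'])
print(R.from_rotvec(o['orientation']).as_matrix())
f=grab_frame('wrist'); save(f,'w7')
f=grab_frame('scene'); save(f,'s7')
E
```

```text
12.05 [0.51971179 0.0948384  0.15302198] [-0.11252217 -1.39062578  6.45493431] [-0.47170864 -0.03495939 -0.08875438] 0.014429604407666073 [-0.87883726  0.40591539  0.73335081  2.01917333 -0.36097665  0.84403094
  0.05121324]
[[ 2.44216501e-03  9.99975892e-01 -6.50007023e-03]
 [ 8.67942527e-05 -6.50030155e-03 -9.99978869e-01]
 [-9.99997014e-01  2.44154923e-03 -1.02666969e-04]]
```

View pics/w7.png

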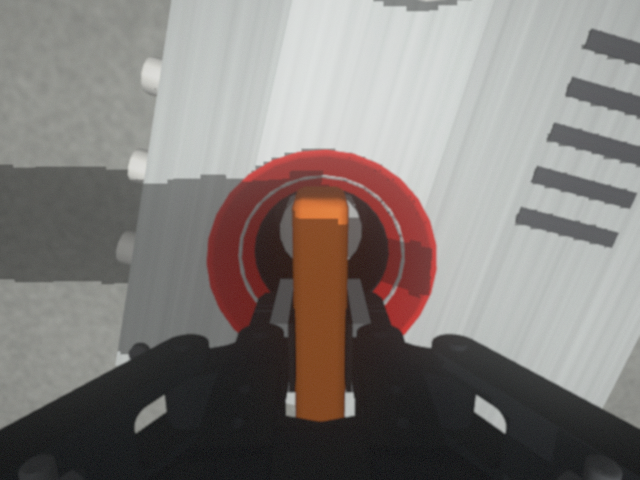

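View pics/s7.png

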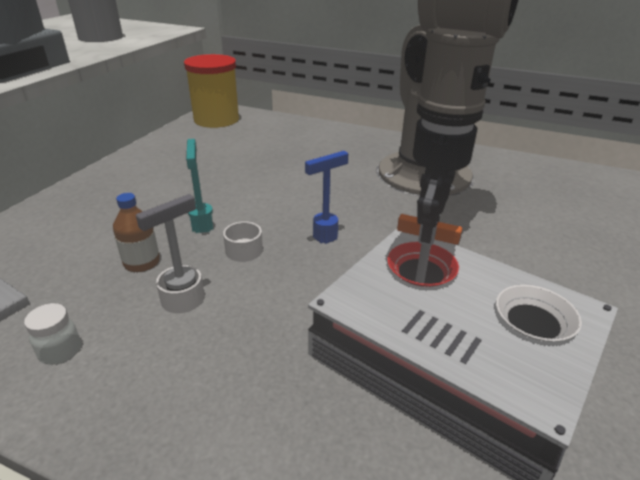

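The key turned to heading −90.4°, so the stem should be about 60° round. The friction moment reads 0.09 N m, which matches the stem following. Now I release and rise.

>>> {"fn": "apply_moves", "kwargs": {"commands": [[30,0,0,0,0,0,0],[60,0,0,0,0,0,0],[85,0,0,0,0,0,0],[85,0,0,0,0,0,0],[85,0,0,0,0,0,0],[85,0,0,0,0,0,0],[85,-15,0,0,0,0,0],[85,-40,0,0,0,0,0],[85,-80,0,0,0,0,0],[85,-125,0,0,0,0,0],[85,-160,0,0,0,0,0],[85,-160,0,0,0,0,0],[85,-160,0,0,0,0,0]]}}

```text
clock: 13.45
tcp_pos: [0.5188, 0.095, 0.3135]
orientation: [1.218, 1.205, -1.214]
contact_force: [-0.5, -0.4, -0.6]
grip_width: 0.085
```

```bash
python3 - <<'E'
from h import *
o=r.get_obs(); print(o['clock'],o['tcp_pos'],o['contact_force'],o['grip_width'])
rays=[]
for c in ['wrist','scene']:
    f=grab_frame(c); save(f,c+'8')
    for p in pinpoint('tkey_grip',c)[:3]:
        print(c,p['confidence'],np.array(p['point'])*[640,480],atz(ray(f,p['point'],o),.172))
        q=atz(ray(f,p['point'],o),.172)
        if np.hypot(q[0]-.518,q[1]-.095)<.05: rays.append(ray(f,p['point'],o))
print(tri(rays))
E
```

```text
13.45 [0.5187546  0.09497579 0.31352018] [-0.45587505 -0.42944538 -0.58132084] 0.08499355503099872
wrist 0.91 [320.704 217.584] [0.51873291 0.09377545 0.172     ]
scene 0.9 [428.416 226.8  ] [0.51558808 0.09333442 0.172     ]
scene 0.73 [326.272 160.992] [ 0.37341792 -0.12255034  0.172     ]
scene 0.66 [188.928 150.384] [ 0.43697804 -0.37346025  0.172     ]
(array([0.51872269, 0.0939554 , 0.17391569]), [np.float64(0.00026150941609653726), np.float64(0.00026150941609654756)])
```

View pics/wrist8.png

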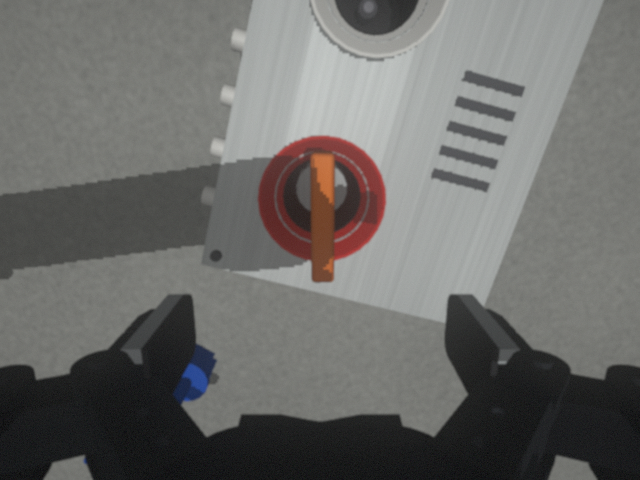

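View pics/scene8.png

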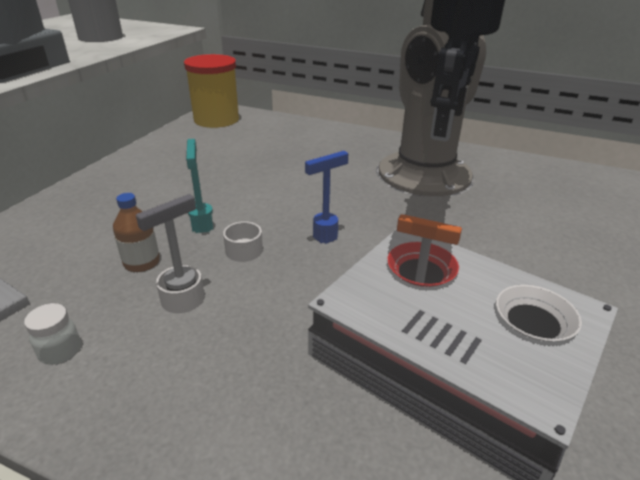

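The wrist picture shows the orange bar at (322,217), upright, untouched and turned. The triangulated crossbar centre is (0.519, 0.094, 0.174), which is home height. The grey key is unmoved in its cup.

```bash
python3 -c "
from h import *
print(r.hand_in(), r.get_obs()['clock'])"
```

```text
the job is handed in; nothing more can be done
the job is handed in; nothing more can be done
```

I locked the deck and handed the job in after about 13.5 s of the 45 s allowed. I gripped the orange key, lifted it out of its cup and lowered it down the red-collared well until its foot met the floor. I then turned it clockwise about 75°, let go and rose clear.

**Last checks:**
- **Key position:** the key stands upright with its crossbar centre triangulated at (0.519, 0.094, 0.174). That is about 1 mm sideways from the measured stem axis and about 2 mm above my estimate of the fully home height.
- **Stem turn:** I did not see the stem itself turn, because the key hides it. From the key's final heading less the 14° of play, it should be about 60° round. The moment while turning read about 0.09 N m, which fits the stem's friction.
- **Release and the grey key:** the gripper is open, about 0.16 m above its release height, and touches nothing. The grey key stands in its cup as before.

None of the checks failed or disagreed.

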